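Show the gilded plaque to the scanner

ROBOT

A 6-joint arm with a two-finger parallel gripper is mounted at the origin on the work surface. World frame = base frame: x ahead of the robot, y to its left, z up, the work surface at z = 0. Lengths are in mm, angles in rad, forces in N, time in s.
With the tool pointing down it reaches from about 350 to 975 mm from the base axis. Payload 7.1 kg.
Tool frame: the origin (TCP) lies between the finger pads; the fingertips stand 11 mm ahead of it and the grasp point (between the pads) lies 8 mm behind it; z points along the fingers, y is the line along which they close (so a half turn about z gives the same grasp; the last joint's range is limited). The gripper opens to 88 mm and grips with 3 to 60 N. Pads are 20 mm wide; open, the fingers measure 115 mm over their backs; the gripper's body (75 mm by 178 mm) begins 61 mm behind the grasp point.
Start: joints at [1.246, 0.423, 1.63, -0, 1.089, -0.019], TCP at [188.128, 595.997, 233.675] pointing down, gripper open.
Joint ranges: [-3, 3], [-0.9, 2.11], [0.09, 2.58], [-1.31, 4.45], [0.11, 2.69], [-2.54, 2.54]. Speed limits (rad/s): [2.39, 2.39, 3.01, 3.14, 3.14, 3.14].

INTERFACE

Orientations are given as a unit quaternion [w, x, y, z].
In Python, from cell import sensors, cams, job_done gives the robot as it stands.
- The arm moves only by the tool jog_arm, never from a script. Its argument "moves" is text: rows parted by semicolons, each of 7 numbers parted by spaces: the shift along the world's x, y, z in cm, then the turn, a rotation vector about the world's x, y, z in degrees, then the opening, from 0 (shut) to 1 (fully open). In form: x y z rx ry rz hand; .... A call has 1 to 10 rows; each row is the pose to reach, as a shift and turn from the pose commanded when the call began; what a row does not reach only later rows make up. A row lasts 1/8 s, in which the tool goes at most 62.5 mm and 10.7 degrees, less where a joint would pass 70% of its speed; a pose out of reach is approached as far as the arm can. A call with a gripper value outside its range is refused whole. The fingers move at their own pace and stop on an object; "force" is the grip in N (left out, the last holds). Time passes only in rows, so rows that repeat a pose let the fingers close. It gives the time, the measured TCP pose, the force, the opening and the grip force at its end, in the units of the state.
- sensors.sense(): the state, without advancing time (a new reading comes with each control period).
- cams.capture(name): name is "scene" or "top"; returns the picture (420x560x3 uint8, red, green, blue); there is no depth.
- cams.calibration(name): a dict with "K" (3x3 intrinsics, pixels), "R" (3x3) and "t" (3): a world point X has camera coordinates R X + t. Camera axes: x right, y down, z forward; pixel columns grow to the right and rows downward; lengths in mm; the calibration is good to about 2 mm. A picture is of the moment at which its call begins. calibration takes no time and is no camera call.
- job_done(): hands the job in; it is judged then, once.
Trained networks look in the newest picture that a camera, given by its name, has taken for a name from the list of things; names that differ only in an ending like _2 or _b are one class to them, and where a whole thing is asked for, a point or a joint stands for the part that bears it (a point fixed in the world has none). Each returns a list of dicts, best first, with "conf" (0 to 1); they miss things now and then, are a little off and sometimes report something else, mostly with a low value. They report only what shows in the picture. A call takes as long as a camera call. They do not tell look-alikes from the thing itself.
- cams.masks_of(camera, query): "pixels" (420x560 bool, what is visible of it) and "rect" ([left, top, right, bottom] in pixels, round what is visible of it).
The state is a dict: "time": time; "joints": joint angles; "qd": joint speeds; "joint_torque": joint torques, N m; "eef_pos": TCP position; "tcp_rot": TCP orientation; "wrist_force": force on the tool from outside, world axes, zero at the start; "ft_torque": the same for the moment, N m; "width": opening from 0.0 (shut) to 1.0 (fully open); "grip_force": force on a finger pad.
Only numpy, scipy, OpenCV 4.12 (cv2) and the standard library are available. Lean on these libraries where they do the work, as an engineer would, in place of code of your own. Each camera call takes 0.05 s, during which the arm holds its last target. There are 200 camera calls.

TASK

Turn the carver's wheel anticlockwise to its stop (the red post is its handle), so that the marble plaque with the gilded rosette rides out from under the wire guard and the little baluster stays standing on the wheel. Then lift the plaque off the wheel and show its rosette to the scanner: the rosette's centre 200 mm straight out from the lens, which is 200 mm above the red mark on the scanner's foot, the plaque square to the lens's line of sight (its top leaning 25 degrees away from the scanner). Finish holding it still there in the gripper, with the wheel still at its stop, and without touching the scanner or disturbing the other things on the bench.

Things in the scene. Friction and masses are not known exactly. Their poses are not given: they have to be found in the camera images.
- turntable: Carver's wheel: green base fixed to the bench, wooden disc 280 mm across, its top 60 mm above the bench. Origin: wheel axis at bench height, z up; does not show the disc's angle. Fixed wire guard on its +x side: flat grid, underside 171, top 179 mm high, over x 46 to 159, y -94 to 114 mm, two posts at x 155, y -90 and 110 mm. Brass stop pin 58 mm tall beside the disc at x 5, y -152 mm.
- wheel (a joint): Disc angle about the vertical axis, rad, growing anticlockwise seen from above. Starts between 0 and 0.2, goes up to 1.75, where the brass lug on the rim meets the brass stop pin (hard stop). Turns easily (0.12 N m friction) and stays where left. What stands on the disc rides round with it.
- wheel_post (a point): Centre of the top of the red upright post for turning the wheel: round, 22 mm in diameter, fixed in the disc 120 mm from the axis, top 160 mm above the bench (red from 84 mm up). At joint 0 it lies at 165 degrees from the turntable's x axis (robot side), at the stop at 265 degrees.
- plaque: White marble plaque, loose, upright on the wheel under the guard: slab 64 mm wide (y), 22 thick (x), 100 tall (z), foot 36 mm thick (x), 12 tall; about 0.4 kg. Gilded rosette 50 mm across, 4 mm proud on its front, the -x face; back plain. Origin: centre of underside; z through its top. Above the rosette (z 63 to 100 mm) it can be gripped across the 22 mm.
- rosette (a point): Centre of the gilded rosette on the plaque's front: x -15 mm, y 0, z 38 mm in the plaque's frame. Axes of the plaque.
- baluster: Small white marble baluster, loose, standing at the middle of the wheel: 44 mm in diameter, 55 mm tall. Origin: centre of its underside. It rides round with the wheel and should stay standing on it.
- scanner: Scanner fixed to the bench, not to be touched: dark foot plate 310 x 140 x 8 mm (x -40 to 270 mm), 24 mm mast at x 245 mm, white head 160 wide, 66 high, with the lens at x 181, z 285 mm looking towards -x and 25 degrees downward. Origin: at bench height under the red mark (24 mm disc) on the plate; z up.
- focus (a point): Point in the air for the rosette's centre: 200 mm above the bench over the red mark, 200 mm from the lens along its line of sight. x axis: from here to the lens (25 degrees above level); y level; z upward, square to the line of sight. Properly shown, the plaque's x points against this x, its y against this y, its z along this z.
- lens (a point): Centre of the scanner's round lens glass, 200 mm from the focus point along its x axis; same axes.
- blank: Uncarved marble plaque without rosette, same sizes as the carved one, standing on the bench off to the side; leave alone. Origin: centre of underside.
- sprayer: Green bottle, 66 mm in diameter, 190 mm tall, standing on the bench; leave alone. Origin: centre of underside.
- mallet: Wooden mallet lying on the bench, 270 mm long; leave alone. Origin: on the bench at its handle.
- chisel: Steel chisel lying on the bench, about 185 mm long, 10 mm high; leave alone. Origin: centre of underside.
Things that resemble listed ones, but are neither listed nor needed, are in the scene too. What is shaped like the baluster but green is not meant.

How it is judged (in metres and radians):
On the way, in this order (a step that is already met when the one before it is completed fails the run):
1. the wheel is at its stop, with the plaque still standing on it (value of joint wheel above 1.66 rad and contact force between plaque and turntable above 0.5 N and angle between plaque's own z axis and vertical below 0.2 rad), for 0.2 s.
2. the plaque is lifted off the wheel in the gripper (height (world z) of plaque above 0.09 m and contact force between the fingers and plaque above 1 N and contact force between plaque and turntable below 0.1 N), for 0.2 s.
At the end, for the whole second after the job is handed in: Plaque held still by the gripper alone: rosette within 25 mm of the focus, front to the lens, square to the line of sight and level within 0.22 rad, right way up; wheel within 0.09 rad of its stop; baluster standing on it; other things within 40 mm of their start (distance between rosette and focus below 0.025 m and angle between the x axis of plaque and the x axis of focus, either way round below 0.22 rad and angle between the y axis of plaque and the y axis of focus, either way round below 0.22 rad and x of lens in the frame of plaque below -0.1 m and angle between plaque's own z axis and vertical below 0.9 rad and linear speed of plaque below 0.02 m/s and contact force between the fingers and plaque above 1 N and contact force between plaque and turntable below 0.1 N and contact force between plaque and scanner below 0.1 N and height (world z) of plaque above 0.11 m and value of joint wheel above 1.66 rad and angle between baluster's own z axis and vertical below 0.35 rad and height (world z) of baluster above 0.05 m and distance of each of blank, sprayer, mallet, chisel from where it was at the start of the episode below 0.04 m); the arm keeps its last pose, push and grip.
It fails at once if the scanner is touched (contact force between scanner and the arm above 2 N or contact force between scanner and the fingers above 2 N or contact force between scanner and plaque above 2 N).
It fails at once if the baluster is knocked over or off the wheel (not (angle between baluster's own z axis and vertical below 0.35 rad and height (world z) of baluster above 0.05 m)).
It fails at once if a thing lying on the bench is disturbed (moved more than 40 mm) (distance of any of blank, sprayer, mallet, chisel from where it was at the start of the episode above 0.04 m).
It also fails if it takes over 58 s, if anything falls off the work surface, if the arm or the gripper's body presses on something with over 40 N, if the wrist force passes 120 N, or if a joint passes its speed limit or range.

## Working session

There is one attempt and no reset: what is moved stays moved. The work goes in short steps, Python scripts to look and compute and a tool call to move; the robot and the scene stay as the last step left them, time stands still between calls to the robot, and variables do not carry over. Pictures are saved under pics/ and viewed, at most 10 in all, crops included, and the job is handed in when it is done.

Besides the shell and the picture viewer there is one more tool, called after "Request:" by a JSON object that holds its "fn" and its "kwargs". jog_arm: Moves the arm, as the interface text tells. Its arguments: {"type":"object","properties":{"moves":{"type":"string"},"force":{"type":"number"}},"required":["moves"]}

```bash
mkdir -p pics; ls; python3 - <<'E'
from cell import sensors, cams
import cv2, numpy as np
ims=[]
for n in("scene","top"):
    im=cams.capture(n); cv2.imwrite(f"pics/{n}0.png",cv2.resize(im[:,:,::-1],(800,600)) )
    c=cams.calibration(n); print(n,np.array(c["K"]).round(1).tolist(),np.array(c["R"]).round(4).tolist(),np.array(c["t"]).round(1).tolist())
    for q in("turntable","wheel_post","plaque","rosette","baluster","scanner","lens","blank","sprayer","mallet","chisel"):
        print(q,[(round(d["conf"],2),[int(v) for v in d["rect"]]) for d in cams.masks_of(n,q)][:4])
print(sensors.sense())
E
```

```text
pics
scene [[384.1, 0.0, 277.3], [0.0, 384.1, 213.4], [0.0, 0.0, 1.0]] [[-0.9846, -0.1746, 0.0075], [-0.1234, 0.6638, -0.7377], [0.1238, -0.7272, -0.6751]] [568.3, 173.8, 1386.5]
turntable [(0.85, [205, 230, 315, 316])]
wheel_post [(0.72, [226, 247, 315, 320]), (0.62, [209, 228, 318, 320])]
plaque [(0.67, [236, 256, 257, 287]), (0.32, [260, 268, 271, 281])]
rosette [(0.67, [232, 257, 255, 286]), (0.47, [262, 268, 273, 282])]
baluster [(0.72, [339, 308, 349, 325]), (0.67, [260, 265, 269, 283]), (0.62, [198, 244, 209, 258]), (0.48, [340, 274, 351, 295])]
scanner [(0.79, [219, 129, 299, 224])]
lens [(0.86, [216, 131, 245, 168])]
blank [(0.64, [295, 377, 314, 418])]
sprayer [(0.74, [234, 337, 257, 389])]
mallet [(0.96, [305, 143, 361, 163])]
chisel [(0.61, [280, 171, 318, 173])]
top [[457.4, 0.0, 281.5], [0.0, 457.4, 217.9], [0.0, 0.0, 1.0]] [[0.0261, -0.9997, -0.0038], [-0.9984, -0.0259, -0.0502], [0.0501, 0.0051, -0.9987]] [-5.9, 557.5, 1655.1]
turntable [(0.8, [178, 162, 267, 257]), (0.6, [205, 179, 219, 200])]
wheel_post [(0.94, [181, 174, 258, 258])]
plaque [(0.51, [204, 182, 216, 2
[... 513 characters left out ...]
': array([ 1.24599343e+00,  4.23093604e-01,  1.62990613e+00,  1.43021925e-05,
        1.08864334e+00, -1.89713977e-02]), 'qd': array([ 7.96727967e-06,  1.67563452e-04, -1.30584069e-03, -6.20250575e-04,
        1.50362554e-03,  2.97246753e-04]), 'joint_torque': array([-1.63822311e-03, -5.44589996e+01, -2.74044871e+01,  6.45446358e-02,
        1.67879183e-02, -4.56405166e-05]), 'eef_pos': array([188.12344041, 595.98190523, 233.67664619]), 'tcp_rot': array([-1.05542275e-05,  1.52323780e-01,  9.88330646e-01, -2.37539302e-05]), 'wrist_force': array([-0.03095359, -0.32341786, -0.44349705]), 'ft_torque': array([-0.02806084,  0.00861394, -0.03514059]), 'grip_force': 0.0, 'width': 1.0021449300422205}
```

```bash
python3 - <<'E'
from cell import cams
import cv2
im=cams.capture("top")[:,:,::-1]
cv2.imwrite("pics/topc.png",cv2.resize(im[110:320,90:370],None,fx=2.857,fy=2.857,interpolation=cv2.INTER_CUBIC))
im=cams.capture("scene")[:,:,::-1]
cv2.imwrite("pics/scenec.png",cv2.resize(im[120:420,180:380],None,fx=2,fy=2,interpolation=cv2.INTER_CUBIC))
E
```

```text
(no output)
```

View pics/topc.png

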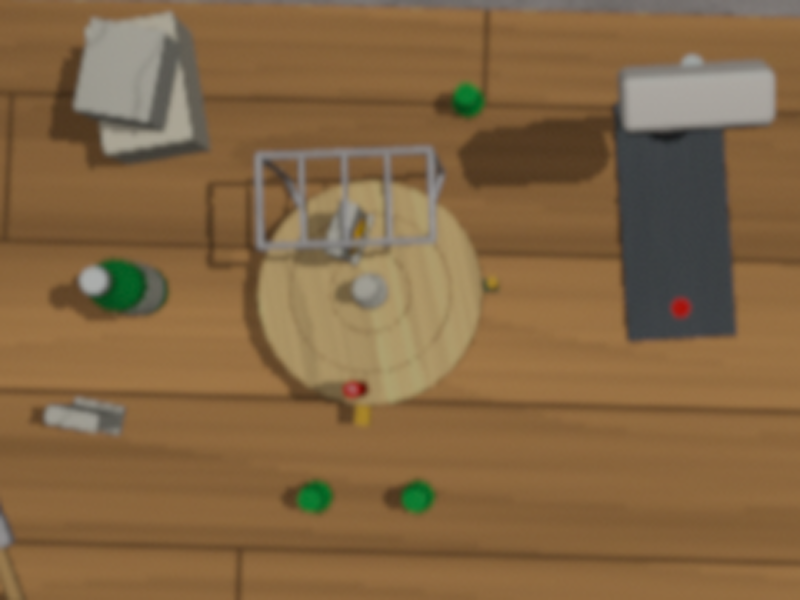

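View pics/scene0.png

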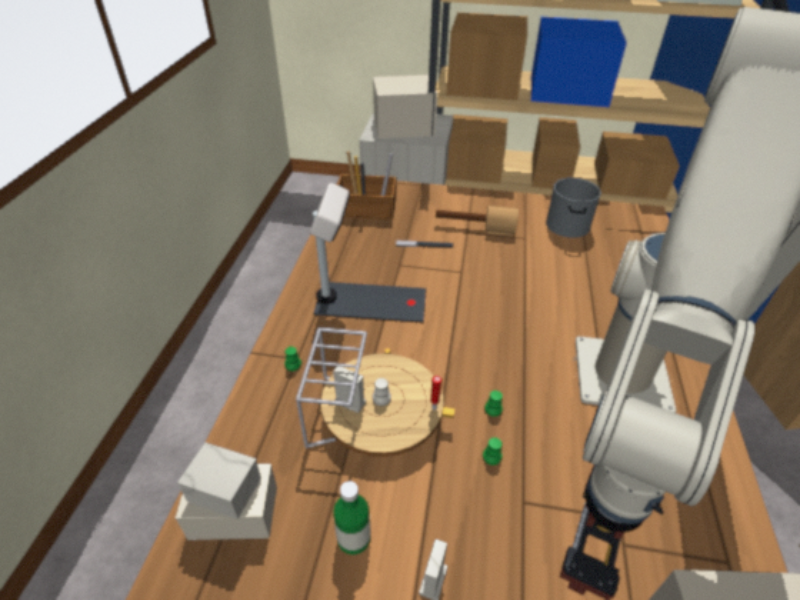

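The top crop (scale 2.857, offset 90,110) shows the guard corners at (257,152), (433,148), (436,240) and (260,248). The stop pin is at (490,284), the red post at (355,389), the white baluster at (369,290) and the plaque under the guard at (345,230), with gold on its right face. The red mark is at (681,308). The green balusters at (467,100), (314,497) and (416,497) are decoys. The white block at (85,415) is the blank and the bottle at (115,285) is the sprayer. The only plaque with gold is the one on the wheel.

The scene picture agrees: plaque at (349,388), post at (437,388), white baluster at (381,391).

```bash
cat > h.py <<'E'
import numpy as np, cv2
from cell import cams
from scipy.optimize import least_squares
C={n:{k:np.array(v) for k,v in cams.calibration(n).items() if k in "KRt"} for n in("scene","top")}
def proj(n,X):
    c=C[n]; p=(np.atleast_2d(X)@c["R"].T+c["t"])@c["K"].T
    return p[:,:2]/p[:,2:]
def ray(n,uv,z):
    c=C[n]; o=-c["R"].T@c["t"]; d=c["R"].T@np.linalg.solve(c["K"],[uv[0],uv[1],1])
    return o+d*(z-o[2])/d[2]
def T(p,X):
    c,s=np.cos(p[2]),np.sin(p[2]); X=np.atleast_2d(X)
    return np.c_[p[0]+c*X[:,0]-s*X[:,1],p[1]+s*X[:,0]+c*X[:,1],X[:,2]]
def fit(obs,p0):
    f=lambda p:np.concatenate([(proj(n,T(p,X))-uv).ravel() for n,X,uv in obs])
    r=least_squares(f,p0,x_scale=[1,1,.01],loss="soft_l1"); return r.x,f(r.x).reshape(-1,2)
def centroid(m):
    k,l,s,c=cv2.connectedComponentsWithStats(m.astype(np.uint8)); 
    return [(c[i].round(1).tolist(),int(s[i,4]),s[i,:4].tolist()) for i in range(1,k) if s[i,4]>5]
def red(im): 
    im=im.astype(int); return (im[...,0]>110)&(im[...,1]<60)&(im[...,2]<60)
def gold(im):
    im=im.astype(int); return (im[...,0]>120)&(im[...,2]<60)&(im[...,1]>75)&(im[...,0]-im[...,2]>100)
E
python3 - <<'E'
from h import *
t=lambda x,y:np.array([90.+x/2.857,110+y/2.857]); s=lambda x,y:np.array([x,y])/1.4286
G=[[159,114,175],[159,-94,175],[46,-94,175],[46,114,175]]
obs=[("top",G[i],t(*u)) for i,u in enumerate([(257,152),(433,148),(436,240),(260,248)])]
obs+=[("scene",G[i],s(*u)) for i,u in enumerate([(299,399),(321,330),(366,333),(352,402)])]
obs+=[("top",[5,-152,58],t(490,284)),("scene",[5,-152,58],s(387,350))]
p,r=fit(obs,[600,150,0]); print("turntable",p,"\n",r.round(1).tolist())
for n in C:
    im=cams.capture(n); print(n,"red",centroid(red(im)),"gold",centroid(gold(im)))
for uv,z in((t(355,389),160),(t(369,290),115),(t(361,415),60),(t(681,308),8)): print(ray("top",uv,z).round(1))
obs=[("top",X,t(*u)) for X,u in(([-40,70,8],(628,339)),([-40,-70,8],(735,333)),([0,0,8],(681,308)),([150,70,8],(620,0)))][:3]
a,b=ray("top",t(628,339),8),ray("top",t(616,130),8); c,d=ray("top",t(735,333),8),ray("top",t(722,132),8)
print("yaw edges",[np.arctan2(*(q-p)[1::-1]) for p,q in((a,b),(c,d))], "front edge",np.arctan2(*(a-c)[1::-1])-np.pi/2)
print("scanner",fit(obs,[600,-200,0]))
E
```

```text
turntable [5.69429610e+02 2.28098154e+02 6.47306868e-02] 
 [[-0.8, 0.5], [0.2, -0.5], [0.3, 1.2], [-0.9, 0.8], [-2.2, 0.2], [-2.0, -2.3], [0.7, -1.5], [-0.4, 1.8], [1.0, -0.1], [0.8, -0.7]]
scene red [([287.5, 211.4], 11, [286, 210, 4, 4]), ([304.6, 274.2], 70, [302, 267, 7, 16])] gold []
top red [([327.9, 217.2], 40, [325, 214, 7, 7]), ([215.5, 245.5], 8, [215, 244, 2, 4])] gold [([261.9, 208.1], 8, [261, 207, 3, 3]), ([216.5, 255.0], 32, [214, 252, 6, 7])]
[450.5 228.6 160. ]
[569.  222.5 115. ]
[417.1 235.1  60. ]
[ 562.7 -162.9    8. ]
yaw edges [np.float64(0.08034186430454764), np.float64(0.08344507465790266)] front edge 0.08202960807041637
scanner (array([ 5.65543035e+02, -1.61820608e+02,  7.79967672e-02]), array([[-0.22422747,  0.26860619],
       [ 0.56053882,  0.37928065],
       [-0.2811909 , -0.78406752]]))
```

View pics/scenec.png

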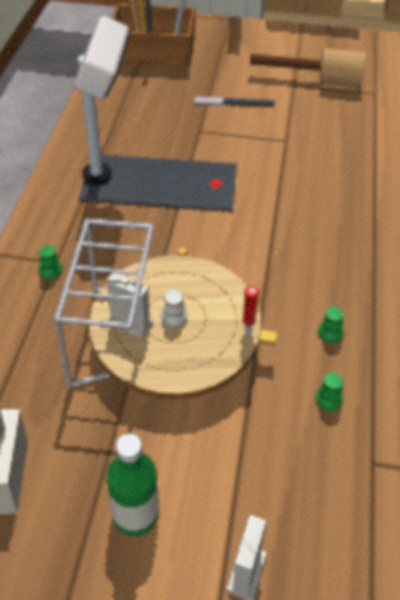

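The enlarged scene crop (scale 2, offset 180,120) shows the white baluster at (175,308) in the middle of the wheel and the upright plaque at (128,303) under the guard. The red post is at (251,305), with its top at about (251,290).

```bash
python3 - <<'E'
from h import *
for uv in((251,289),(251,291)): print("scene",ray("scene",(180+uv[0]/2,120+uv[1]/2),160).round(1))
for uv in((347,389),(350,389)): print("top",ray("top",(90+uv[0]/2.857,110+uv[1]/2.857),160).round(1))
for a in(0,.05,.1,.15,.2):
    q=np.radians(165)+.0647+a; P=np.array([569.4+120*np.cos(q),227+120*np.sin(q)])
    print(a,P.round(1),[proj(n,[[*P,z] for z in (84,160)]).round(1).tolist() for n in C])
print(-C["top"]["R"].T@C["top"]["t"])
E
```

```text
scene [450.3 233.2 160. ]
scene [449.8 237.1 160. ]
top [450.3 237.9 160. ]
top [450.4 234.4 160. ]
0 [451.7 250.5] [[[303.0, 284.4], [304.3, 268.8]], [[211.3, 245.4], [207.7, 245.6]]]
0.05 [450.7 244.6] [[[303.5, 282.9], [304.9, 267.4]], [[213.0, 245.7], [209.5, 246.0]]]
0.1 [450.  238.6] [[[304.0, 281.4], [305.4, 265.9]], [[214.7, 246.0], [211.2, 246.3]]]
0.15 [449.5 232.6] [[[304.4, 280.0], [305.8, 264.4]], [[216.4, 246.2], [213.0, 246.4]]]
0.2 [449.4 226.7] [[[304.7, 278.5], [306.0, 262.9]], [[218.1, 246.3], [214.8, 246.5]]]
[4.73836308e+02 1.23651025e-01 1.68093408e+03]
```

Request:
{"fn": "jog_arm", "kwargs": {"moves": "1.6 -2.2 1 0 0 -10 1; 3.2 -4.4 2 0 0 -20 1; 4.8 -6.6 3 0 0 -30 1; 6.4 -8.8 4 0 0 -40 1; 8 -11 5 0 0 -50 1; 9.6 -13.2 5 0 0 -60 1; 11.2 -15.4 5 0 0 -70 1; 12.8 -17.6 5 0 0 -80 1; 14.4 -19.8 5 0 0 -90 1; 16 -22 5 0 0 -100 0.8", "force": 6}}

```text
time: 2.65
eef_pos: [348.6, 375.3, 283.8]
tcp_rot: [-0.0, 0.856, 0.516, 0.0]
wrist_force: [0.2, 0.3, -0.7]
width: 0.921
grip_force: 0.0
```

Request:
{"fn": "jog_arm", "kwargs": {"moves": "1.7 -2.3 0 0 0 -10 0.8; 3.4 -4.6 0 0 0 -20 0.8; 5.1 -6.9 0 0 0 -30 0.8; 6.8 -9.2 0 0 0 -40 0.8; 8.5 -11.5 0 0 0 -50 0.8; 10.15 -13.9 0 0 0 -60 0.8; 10.15 -13.9 -4 0 0 -67 0.8; 10.15 -13.9 -8 0 0 -67 0.8; 10.15 -13.9 -12 0 0 -67 0.8; 10.15 -13.9 -12 0 0 -67 0.8"}}

```text
time: 3.9
eef_pos: [447.8, 236.0, 161.5]
tcp_rot: [0.001, 0.999, -0.039, -0.003]
wrist_force: [-0.2, 0.0, -0.1]
width: 0.801
grip_force: 0.0
```

```bash
python3 - <<'E'
from h import *
from cell import sensors
s=sensors.sense(); print(s["eef_pos"],s["joints"].round(2),s["wrist_force"])
a=cams.capture("scene")[:,:,::-1][200:350,200:400]; b=cams.capture("top")[:,:,::-1][150:300,150:350]
cv2.imwrite("pics/p1.png",cv2.resize(np.hstack([a,b]),None,fx=2,fy=2,interpolation=cv2.INTER_CUBIC))
E
```

```text
[447.78610393 236.04858466 161.48654491] [0.46 0.36 1.94 0.   0.85 2.11] [-0.24338627  0.03479824 -0.09195585]
```

View pics/p1.png

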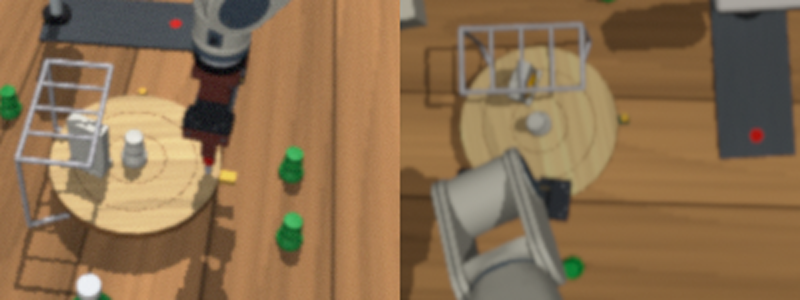

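The left half of the picture shows the open fingers straddling the red post at (208,160), and the plaque (88,145) and baluster (134,148) still standing. Next I descend and grip the post.

Request:
{"fn": "jog_arm", "kwargs": {"moves": "0.2 0 -1.5 0 0 0 0.8; 0.2 0 -3.2 0 0 0 0.8; 0.2 0 -3.2 0 0 0 0.5; 0.2 0 -3.2 0 0 0 0.2; 0.2 0 -3.2 0 0 0 0.1; 0.2 0 -3.2 0 0 0 0.1; 0.2 0 -3.2 0 0 0 0.1; 0.2 0 -3.2 0 0 0 0.1", "force": 6}}

```text
time: 5.0
eef_pos: [451.5, 236.9, 131.8]
tcp_rot: [0.0, 0.999, -0.039, -0.0]
wrist_force: [-1.0, -0.1, 2.5]
width: 0.253
grip_force: 6.0
```

```bash
python3 - <<'E'
import numpy as np
def v(a): return 12*np.array([np.cos(np.radians(a)),np.sin(np.radians(a))])
for a0,D in((175,[2,5,9,14,19,24,29,34,39,44]),(219,[5,10,15,20,25,30,35,40,44,47]),(266,[2,3,4,5])):
    for d in D: print(d,(v(a0+d)-v(a0)).round(2))
E
```

```text
2 [-0.03 -0.42]
5 [-0.05 -1.05]
9 [-0.02 -1.88]
14 [ 0.1  -2.92]
19 [ 0.31 -3.95]
24 [ 0.61 -4.95]
29 [ 0.99 -5.93]
34 [ 1.46 -6.86]
39 [ 2.01 -7.76]
44 [ 2.63 -8.6 ]
5 [ 0.69 -0.78]
10 [ 1.45 -1.5 ]
15 [ 2.27 -2.16]
20 [ 3.15 -2.73]
25 [ 4.07 -3.23]
30 [ 5.03 -3.65]
35 [ 6.02 -3.98]
40 [ 7.04 -4.23]
44 [ 7.86 -4.36]
47 [ 8.49 -4.42]
2 [ 0.42 -0.02]
3 [ 0.63 -0.03]
4 [ 0.84 -0.03]
5 [ 1.05 -0.03]
```

Request:
{"fn": "jog_arm", "kwargs": {"moves": "-0.03 -0.42 0 0 0 2 0.1; -0.05 -1.05 0 0 0 5 0.1; 0 -1.88 0 0 0 9 0.1; 0.1 -2.92 0 0 0 14 0.1; 0.31 -3.95 0 0 0 19 0.1; 0.61 -4.95 0 0 0 24 0.1; 1 -5.93 0 0 0 29 0.1; 1.46 -6.86 0 0 0 34 0.1; 2 -7.76 0 0 0 39 0.1; 2.63 -8.6 0 0 0 44 0.1"}}

```text
time: 6.25
eef_pos: [479.6, 151.9, 131.9]
tcp_rot: [-0.0, 0.941, 0.339, 0.002]
wrist_force: [4.2, 6.8, -4.4]
width: 0.247
grip_force: 6.0
```

Request:
{"fn": "jog_arm", "kwargs": {"moves": "0.69 -0.78 0 0 0 5 0.1; 1.45 -1.5 0 0 0 10 0.1; 2.27 -2.16 0 0 0 15 0.1; 3.15 -2.73 0 0 0 20 0.1; 4.07 -3.23 0 0 0 25 0.1; 5.03 -3.65 0 0 0 30 0.1; 6.02 -3.98 0 0 0 35 0.1; 7.04 -4.23 0 0 0 40 0.1; 7.86 -4.36 0 0 0 44 0.1; 8.49 -4.42 0 0 0 47 0.1"}}

```text
time: 7.5
eef_pos: [563.5, 108.3, 132.0]
tcp_rot: [-0.001, 0.728, 0.686, 0.001]
wrist_force: [-1.3, 7.4, 2.9]
width: 0.252
grip_force: 6.0
```

```bash
python3 - <<'E'
from h import *
from cell import sensors
s=sensors.sense(); print(s["eef_pos"],s["joints"].round(2),s["wrist_force"])
a=cams.capture("scene")[:,:,::-1][200:350,180:380]; b=cams.capture("top")[:,:,::-1][150:300,150:350]
cv2.imwrite("pics/p2.png",cv2.resize(np.hstack([a,b]),None,fx=2,fy=2,interpolation=cv2.INTER_CUBIC))
E
```

```text
[563.48836138 108.25599026 131.9656113 ] [0.17 0.48 1.81 0.   0.84 0.23] [-1.25847802  7.42653791  2.86336108]
```

View pics/p2.png

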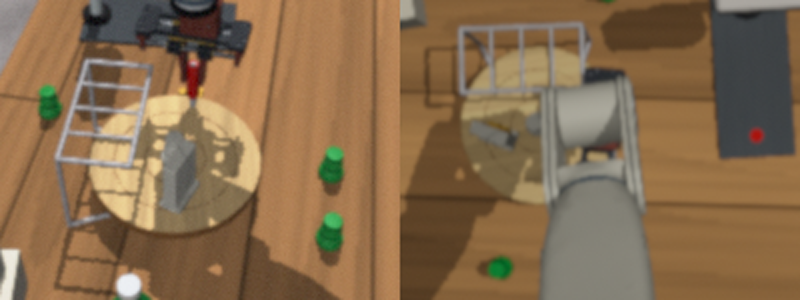

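The wheel is nearly at its stop. The plaque stands clear of the guard at (178,170), and the lug and pin are close together at (190,92). I push gently on.

Request:
{"fn": "jog_arm", "kwargs": {"moves": "0.2 0 0 0 0 1 0.1; 0.4 0 0 0 0 2 0.1; 0.6 0 0 0 0 3 0.1; 0.8 0 0 0 0 4 0.1; 0.8 0 0 0 0 4 0.1"}}

```text
time: 8.22
eef_pos: [568.8, 107.6, 131.6]
tcp_rot: [-0.002, 0.704, 0.71, -0.001]
wrist_force: [-7.5, 4.5, 6.1]
width: 0.252
grip_force: 6.0
```

Request:
{"fn": "jog_arm", "kwargs": {"moves": "0 0 0 0 0 0 0.2; 0 0 0 0 0 0 0.4; 0 0 0 0 0 0 0.5; 0 0 0 0 0 0 0.5; 0 0 1 0 0 0 0.5; 0 0 4 0 0 0 0.5; 0 0 8 0 0 0 0.5; -4 0 12 0 0 0 0.5; -10 0 12 0 0 0 0.5; -15 0 12 0 0 0 0.5"}}

```text
time: 9.48
eef_pos: [419.3, 106.7, 252.7]
tcp_rot: [0.0, 0.704, 0.71, 0.001]
wrist_force: [-0.5, 0.2, 0.8]
width: 0.497
grip_force: 0.0
```

```bash
python3 - <<'E'
from h import *
from cell import sensors
s=sensors.sense(); print(s["eef_pos"],s["joints"].round(2),s["wrist_force"],s["tcp_rot"])
A=cams.capture("scene");B=cams.capture("top")
for n,q in(("top","plaque"),("scene","plaque"),("top","baluster"),("scene","baluster")): print(n,q,[(round(d["conf"],2),[int(v) for v in d["rect"]]) for d in cams.masks_of(n,q)][:4])
np.savez("im3.npz",A=A,B=B)
a=A[:,:,::-1][220:320,210:310]; b=B[:,:,::-1][160:260,160:260]
cv2.imwrite("pics/p3.png",cv2.resize(np.hstack([a,b]),None,fx=4,fy=4,interpolation=cv2.INTER_CUBIC))
E
```

```text
[419.25918752 106.68037017 252.70022963] [0.22 0.11 2.02 0.   1.02 0.21] [-0.45477226  0.15307589  0.78976758] [4.24139891e-04 7.04245603e-01 7.09955920e-01 7.36499296e-04]
top plaque [(0.7, [188, 215, 207, 224])]
scene plaque [(0.77, [262, 271, 281, 309])]
top baluster [(0.19, [180, 177, 264, 248])]
scene baluster [(0.64, [339, 307, 353, 327]), (0.45, [339, 273, 351, 294]), (0.44, [199, 248, 207, 260]), (0.28, [230, 336, 257, 386])]
```

View pics/p3.png

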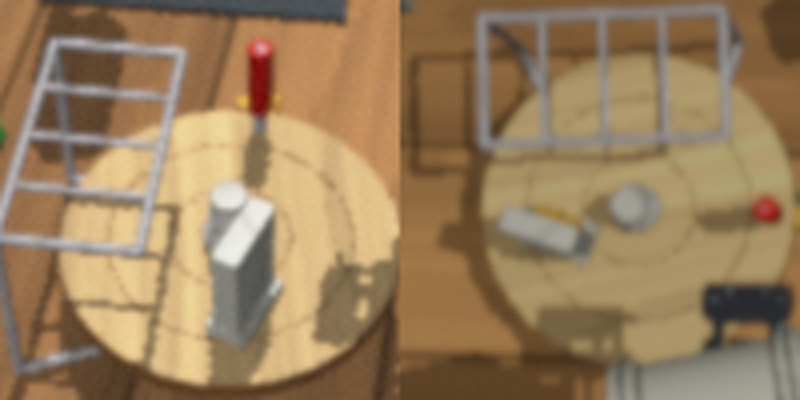

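The wheel is at its stop. The baluster stands at (228,210), and the plaque's top face is clear in both views: scene corners about (213,256), (240,264), (250,196), (275,204), and top-view centre about (546,230). Gold shows at (555,212) on the far (+x) side. I fit its pose.

```bash
python3 - <<'E'
from h import *
s=lambda x,y:np.array([210+x/4,220+y/4]); t=lambda x,y:np.array([160+(x-400)/4,160+y/4])
o=[("top",[-11,32,160],t(594,230)),("top",[-11,-32,160],t(512,205)),("top",[11,32,160],t(578,253)),("top",[11,-32,160],t(499,230)),
("scene",[-11,-32,160],s(213,256)),("scene",[11,-32,160],s(240,264)),("scene",[-11,32,160],s(250,196)),("scene",[11,32,160],s(275,204)),
("scene",[18,-32,60],s(240,345)),("scene",[-18,-32,60],s(208,326)),("scene",[18,32,72],s(281,285))]
p,r=fit(o,[560,290,2.85]); print(p,np.degrees(p[2]),r.round(1).tolist())
for n in C:
    q,_=fit([k for k in o if k[0]==n],p); print(n,q,np.degrees(q[2]))
z=np.load("im3.npz"); print([centroid(red(z[k])) for k in "AB"],centroid(gold(z["B"])))
print(proj("top",[[565,107,160]]),ray("top",t(767,209),160), ray("top",t(630,205),115))
th=p[2]; print("rosette top gold", proj("top",T(p,[[-15,0,98]])))
E
```

```text
[544.53754928 296.32271876   2.85527585] 163.59525581380055 [[-3.4, -0.3], [-1.2, 0.0], [-1.5, 0.2], [0.0, 0.1], [-0.6, -1.2], [-0.6, -0.4], [0.2, -1.5], [0.5, -0.9], [1.6, 0.2], [-0.8, 0.5], [0.7, -2.5]]
scene [544.23999158 299.15771778   2.85401438] 163.52297869365472
top [544.67200198 291.69661817   2.85458618] 163.55574028364967
[[([287.6, 211.1], 11, [286, 210, 4, 3]), ([274.8, 240.3], 67, [272, 234, 6, 15])], [([251.8, 212.8], 16, [249, 211, 6, 4]), ([327.9, 217.1], 41, [325, 214, 7, 7])]] [([262.0, 208.0], 9, [261, 207, 3, 3]), ([262.3, 214.0], 32, [259, 212, 7, 5])]
[[251.86135191 212.71491485]] [566.54190217 107.41661413 160.        ] [569.68045101 228.24259267 115.        ]
rosette top gold [[199.71622062 214.18531593]]
```

Request:
{"fn": "jog_arm", "kwargs": {"moves": "2 3 0 0 0 -3 0.6; 4.2 6.4 0 0 0 -6 0.6; 6.4 9.8 0 0 0 -9 0.6; 8.6 13.2 0 0 0 -12 0.6; 10.8 16.6 0 0 0 -15 0.6; 12.5 18.9 0 0 0 -17 0.6; 12.5 18.9 -2 0 0 -17 0.6; 12.5 18.9 -5 0 0 -17 0.6; 12.5 18.9 -6 0 0 -17 0.6"}}

```text
time: 10.9
eef_pos: [546.0, 295.6, 189.3]
tcp_rot: [-0.0, 0.801, 0.598, -0.002]
wrist_force: [-1.0, -0.3, -0.3]
width: 0.601
grip_force: 0.0
```

```bash
python3 - <<'E'
from h import *
from cell import sensors
s=sensors.sense(); print(s["eef_pos"],s["joints"].round(2),s["wrist_force"],s["tcp_rot"])
A=cams.capture("scene");B=cams.capture("top")
a=A[:,:,::-1][200:320,210:310]; b=B[:,:,::-1][140:260,160:260]
cv2.imwrite("pics/p4.png",cv2.resize(np.hstack([a,b]),None,fx=4,fy=4,interpolation=cv2.INTER_CUBIC))
E
```

```text
[545.97203122 295.56344759 189.28670808] [ 0.48  0.47  1.67 -0.    1.    0.77] [-1.04290852 -0.2514462  -0.34777371] [-2.52122349e-04  8.01467447e-01  5.98036289e-01 -1.56990668e-03]
```

View pics/p4.png

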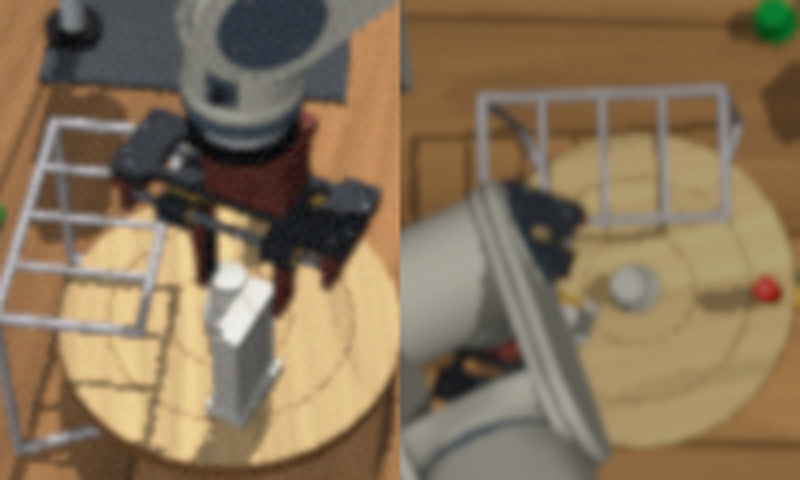

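The scene half shows the fingers at (208,280) and (285,310), either side of the plaque top at (243,308). They are aligned along its thickness and clear of the guard. I descend and grip.

Request:
{"fn": "jog_arm", "kwargs": {"moves": "0 0 -2 0 0 0 0.6; 0 0 -4 0 0 0 0.6; 0 0 -5.4 0 0 0 0.6; 0 0 -5.4 0 0 0 0.6; 0 0 -5.4 0 0 0 0.45; 0 0 -5.4 0 0 0 0.3; 0 0 -5.4 0 0 0 0.1; 0 0 -5.4 0 0 0 0.1; 0 0 -5.4 0 0 0 0.1; 0 0 -5.4 0 0 0 0.1", "force": 30}}

```text
time: 12.25
eef_pos: [546.1, 295.9, 138.1]
tcp_rot: [0.0, 0.801, 0.598, 0.0]
wrist_force: [-1.7, 0.6, 6.2]
width: 0.25
grip_force: 30.0
```

Request:
{"fn": "jog_arm", "kwargs": {"moves": "0 0 0.5 0 0 0 0.1; 0 0 2 0 0 0 0.1; 0 0 5 0 0 0 0.1; 0 0 8 0 0 0 0.1; 0 0 11 0 0 0 0.1; 0 0 14 0 0 0 0.1; 0 0 16 0 0 0 0.1; 0 0 16 0 0 0 0.1"}}

```text
time: 13.25
eef_pos: [546.5, 296.2, 299.9]
tcp_rot: [0.0, 0.801, 0.598, 0.002]
wrist_force: [-0.8, 1.1, -4.1]
width: 0.247
grip_force: 30.0
```

```bash
cat > goal.py <<'E'
from h import *
from scipy.spatial.transform import Rotation as Ro
from cell import sensors
m=[ray("top",(327.9,217.15),8),ray("scene",(287.55,211.25),8)]
print("mark",m[0].round(1),m[1].round(1))
F=(m[0]+m[1])/2; F[2]=200; psi=.081
Rf=(Ro.from_euler("z",psi)*Ro.from_euler("y",-25,degrees=True)).as_matrix()  # x to lens, z up
Rp=Rf@np.diag([-1,-1,1.])
# tool: y along focus x, z = -plaque z
Y=Rf[:,0]; Z=-Rf[:,2]; Rt=np.c_[np.cross(Y,Z),Y,Z]
def tcp(ry=0.,rz=38.,tz=78.): return F+Rp@(np.array([0,0,tz])-np.array([-15,ry,rz]))
s=sensors.sense(); q=s["tcp_rot"]; R0=Ro.from_quat([*q[1:],q[0]])
if __name__=="__main__":
    print("focus",F.round(1),"tcp goal",tcp().round(1),"now",s["eef_pos"].round(1),s["joints"].round(2),s["wrist_force"].round(1),s["grip_force"])
    print("shift cm",((tcp()-s["eef_pos"])/10).round(2),"rotvec deg",np.degrees((Ro.from_matrix(Rt)*R0.inv()).as_rotvec()).round(1))
E
python3 goal.py
```

```text
mark [ 565.1 -161.2    8. ] [ 563.4 -161.4    8. ]
focus [ 564.3 -161.3  200. ] tcp goal [ 533.9 -163.7  229.9] now [546.5 296.2 299.9] [0.48 0.35 1.58 0.   1.21 0.77] [-0.8  1.1 -4.1] 29.98057186603546
shift cm [ -1.27 -45.99  -7.  ] rotvec deg [ -2.7 -24.8  20.8]
```

Request:
{"fn": "jog_arm", "kwargs": {"moves": "-0.5 -2 0 -0.3 -2.5 2.1 0.1; -1.5 -5.5 0 -0.5 -5 4.2 0.1; -2.5 -10 0 -0.8 -7.4 6.2 0.1; -3 -15 0 -1.1 -9.9 8.3 0.1; -3 -20 0 -1.3 -12.4 10.4 0.1; -3 -25 0 -1.6 -14.9 12.5 0.1; -3 -30 0 -1.9 -17.4 14.6 0.1; -3 -35 0 -2.2 -19.8 16.6 0.1; -3 -39.5 0 -2.4 -22.3 18.7 0.1; -3 -43 0 -2.7 -24.8 20.8 0.1"}}

```text
time: 14.5
eef_pos: [514.6, -135.7, 296.6]
tcp_rot: [0.146, 0.662, 0.718, 0.157]
wrist_force: [0.7, -0.2, -4.2]
width: 0.249
grip_force: 30.0
```

```bash
python3 goal.py
```

```text
mark [ 565.1 -161.2    8. ] [ 563.4 -161.4    8. ]
focus [ 564.3 -161.3  200. ] tcp goal [ 533.9 -163.7  229.9] now [ 514.6 -135.7  296.6] [-0.39  0.06  2.03  0.3   0.68 -0.66] [ 0.7 -0.2 -4.2] 29.982113242149353
shift cm [ 1.92 -2.81 -6.67] rotvec deg [ 0.1 -0.2  0. ]
```

Request:
{"fn": "jog_arm", "kwargs": {"moves": "0.5 -1 -1.5 0 0 0 0.1; 1.1 -2 -3.5 0 0 0 0.1; 1.6 -2.6 -5.5 0 0 0 0.1; 1.9 -2.8 -6.6 0 0 0 0.1; 1.9 -2.8 -6.6 0 0 0 0.1; 1.9 -2.8 -6.6 0 0 0 0.1; 1.9 -2.8 -6.6 0 0 0 0.1"}}

```text
time: 15.38
eef_pos: [535.1, -162.1, 232.5]
tcp_rot: [0.147, 0.662, 0.718, 0.157]
wrist_force: [-0.2, 0.5, -4.2]
width: 0.251
grip_force: 30.0
```

```bash
python3 - <<'E'
from goal import *
print("left",(tcp()-s["eef_pos"]).round(1),np.degrees((Ro.from_matrix(Rt)*R0.inv()).as_rotvec()).round(1),s["qd"].round(3))
Rn=R0.as_matrix(); Pl=np.c_[-Rn[:,1],Rn[:,0]*0,-Rn[:,2]]; Pl[:,1]=np.cross(Pl[:,2],Pl[:,0])
o=s["eef_pos"]-78*Pl[:,2]
for n in C:
    im=cams.capture(n)[:,:,::-1].copy()
    x0,y0=(230,110) if n=="scene" else (240,120)
    im=cv2.resize(im[y0:y0+140,x0:x0+100],None,fx=4,fy=4,interpolation=cv2.INTER_CUBIC)
    for P,c in((F,(255,0,255)),(o+Pl@[-15,0,38],(0,255,0)),*[(o+Pl@v,(255,128,0)) for v in([-11,-32,100],[-11,32,100],[11,32,100],[11,-32,100],[18,32,0],[18,-32,0],[-18,-32,0],[-18,32,0])]):
        u=(proj(n,P)[0]-[x0,y0]+.5)*4; cv2.circle(im,tuple(int(v) for v in u),3,c,-1)
    globals()[n]=im
cv2.imwrite("pics/p5.png",np.hstack([scene,top]))
E
```

```text
mark [ 565.1 -161.2    8. ] [ 563.4 -161.4    8. ]
left [-1.2 -1.7 -2.6] [ 0.2 -0.1  0. ] [ 0.     0.001 -0.     0.001 -0.002 -0.001]
```

View pics/p5.png

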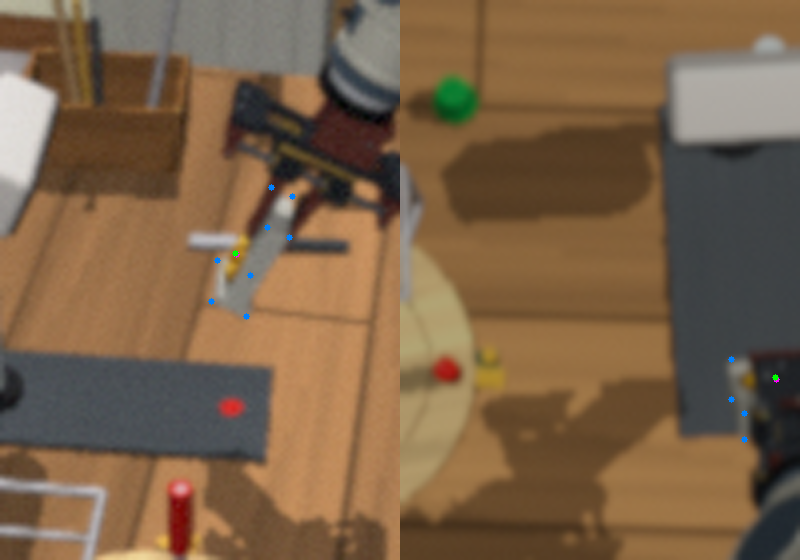

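The plaque is held with its gold rosette towards the scanner. The model points (green rosette point at (235,253) and the blue foot corners) lie on the image, the focus coincides with the rosette, and the lug is against the pin at (485,365). I hand in.

```bash
python3 -c "
from cell import job_done
print(job_done())"
```

```text
the job is handed in; nothing more can be done
None
```

I turned the wheel to its stop, lifted the plaque off, and handed the job in with it held still at the focus, rosette to the lens and, as measured, about 3 mm and well under a degree off; the hand-in gave no verdict.

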